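# Take down the stack of second-hand audio gear and lay it out for sale

### The arm

A 7-joint arm with a two-finger parallel gripper is mounted at the origin on the work surface. World frame = base frame: x ahead of the robot, y to its left, z up, the work surface at z = 0. Lengths are in mm, angles in rad, forces in N, time in s.
With the tool pointing down it reaches from about 400 to 875 mm from the base axis. Payload 4.4 kg.
Tool frame: the origin (TCP) lies midway between the tips of the shut fingers; the grasp point (between the pads) lies 19 mm behind it (ctrl.pinch_z is the distance from the TCP to the grasp point, in mm); z points along the fingers, y is the line along which they close (so a half turn about z gives the same grasp; the last joint's range is limited). The gripper opens to 85 mm and grips with 20 to 120 N. Pads are 22 mm wide; open, the fingers measure 114 mm over their backs; the gripper's body (76 mm by 85 mm) begins 54 mm behind the grasp point. The pads swing forward as they close: fully open they stand 13 mm farther back than shut.
Start: joints at [1.094, 0.628, 0.038, 1.517, -0.027, 0.996, -0.02], TCP at [259.601, -595.924, 231.313] pointing down, gripper open.
Joint ranges: [-3.06, 3.06], [-0.37, 2.12], [-1.25, 1.32], [0.18, 2.47], [-1.1, 4.24], [0.23, 1.98], [-2.94, 2.94]. Speed limits (rad/s): [2.57, 2.57, 3.14, 3.14, 3.14, 3.14, 3.14].

### API

Orientations are given as [roll, pitch, yaw] about the fixed x, y, z axes, in that order (R = Rz(yaw) Ry(pitch) Rx(roll)).
In Python, from cell import read_state, cams, order, ctrl gives the robot as it stands.
- The arm moves only by the tool move_arm, never from a script. Its argument "targets" is text: rows parted by semicolons, each of 7 numbers parted by spaces: the gripper's target within -1 to 1 (fully open at 1, half-way at 0, shut at -1), then the shift along the tool's x, y, z in cm, then the turn, a rotation vector about the tool's x, y, z in degrees. A call has 1 to 5 rows; each row shifts and turns the commanded pose from where the row before left it, along the tool's axes as they then stand; what a row does not reach is not made up. A row lasts 1/12 s, in which the tool goes at most 41.7 mm and 7.16 degrees, less where a joint would pass 70% of its speed; a pose out of reach is approached as far as the arm can. A call with a gripper value outside its range is refused whole. The fingers move at their own pace and stop on an object; the grip force is fixed at half the most. Time passes only in rows, so rows that do not move let the fingers close. It gives the time, the measured TCP pose, the force, the opening and the grip force at its end, in the units of the state.
- read_state(): the state, without advancing time (a new reading comes with each control period).
- cams.get_image(name): name is "scene" or "top"; returns a dict with "color" (400x640x3 uint8, red, green, blue), "fovy" (degrees; the focal length in pixels is half the picture's height over the tangent of half this angle, whatever the lens; pixels are square), "cx", "cy" (the principal point, pixels), "rvec" (rotation vector, rad) and "tvec" (3), from world to camera coordinates, as OpenCV has them. Camera axes: x right, y down, z forward; pixel columns grow to the right and rows downward; lengths in mm; the calibration is good to about 2 mm. A picture is of the moment at which its call begins. There is no depth.
- order.finish_job(): hands the job in; it is judged then, once.
The state is a dict: "clock": time; "qpos": joint angles; "qd": joint speeds; "tau": joint torques, N m; "eef_pos": TCP position; "tool_rot": TCP orientation; "force": force on the tool from outside, world axes, zero at the start; "torque": the same for the moment, N m; "width": finger opening in mm; "gripper_force": force on a finger pad.
Only numpy, scipy, OpenCV 4.12 (cv2) and the standard library are available. Lean on these libraries where they do the work, as an engineer would, in place of code of your own. Each camera call takes 0.05 s, during which the arm holds its last target. There are 200 camera calls.

### The job

Take the stack of second-hand audio gear apart from the top down, one piece at a time, and lay each piece flat inside the wooden display tray made in its outline: the round record weight, then the square loudspeaker, then the long narrow tape recorder, then the pocket radio. Set each piece down and never drop it, and leave the glass jar and the tape roll where they stand.

Things in the scene. Friction and masses are not known exactly. Their poses are not given: they have to be found in the camera images.
- puck_mid (a point): record weight, a plain aluminium disc 56 mm in diameter and 26 mm high, about 0.3 kg, on top of the stack. Point at its centre, half-way up; z up.
- speaker_mid (a point): small loudspeaker, a square brown wooden box 66 x 66 mm and 30 mm high with a cloth top, about 0.2 kg, second from the top of the stack. Point at its centre, half-way up; x and y along its sides, z up.
- recorder_mid (a point): tape recorder, a long black plastic box 44 mm (its x) by 152 mm (its y) and 26 mm high, about 0.18 kg, third from the top, lying roughly crosswise on the radio. Point at its centre, half-way up; z up.
- radio_mid (a point): pocket radio, a white plastic box with a dark slotted grille 62 mm (its x) by 124 mm (its y) and 32 mm high, about 0.25 kg, lying on the table at the bottom of the stack. Point at its centre, half-way up; z up.
- tray_puck: round tray for the record weight, 74 mm in diameter inside the lip. Fixed, pale wood with a cork floor. Origin at the centre of its underside, which lies on the table; floor 4 mm above the origin; lip 6 mm thick, its top 9 mm above the origin; z up.
- tray_speaker: square tray for the loudspeaker, 84 x 84 mm inside the lip, sides along its x and y. Fixed, pale wood with a cork floor. Origin at the centre of its underside, which lies on the table; floor 4 mm above the origin; lip 6 mm thick, its top 9 mm above the origin; z up.
- tray_recorder: long narrow tray for the tape recorder, inside the lip 62 mm (its x) by 170 mm (its y). Fixed, pale wood with a cork floor. Origin at the centre of its underside, which lies on the table; floor 4 mm above the origin; lip 6 mm thick, its top 9 mm above the origin; z up.
- tray_radio: wider, shorter tray for the radio, inside the lip 80 mm (its x) by 142 mm (its y). Fixed, pale wood with a cork floor. Origin at the centre of its underside, which lies on the table; floor 4 mm above the origin; lip 6 mm thick, its top 9 mm above the origin; z up.
- jar_mid (a point): bystander, to be left alone: loose glass jar with a steel lid, 42 mm in diameter and 52 mm high, standing on the table. Point at its centre.
- tape_mid (a point): bystander, to be left alone: loose cardboard-brown roll of tape, 50 mm in diameter and 24 mm high, lying flat on the table. Point at its centre.
Things that resemble listed ones, but are neither listed nor needed, are in the scene too. Leave any pink look-alike of the tray_puck alone. Leave any blue look-alike of the part that bears radio_mid alone.

How it is judged (in metres and radians):
On the way, in this order (a step that is already met when the one before it is completed fails the run):
1. the record weight lies flat in its own tray, let go (horizontal distance between puck_mid and tray_puck below 0.015 m and z of puck_mid in the frame of tray_puck between 0.013 and 0.021 m and angle between puck_mid's own z axis and vertical below 0.08 rad and contact force between the fingers and puck below 0.05 N and linear speed of puck below 0.03 m/s), for 0.2 s.
2. the loudspeaker lies flat in its own tray, let go (horizontal distance between speaker_mid and tray_speaker below 0.015 m and z of speaker_mid in the frame of tray_speaker between 0.015 and 0.023 m and angle between speaker_mid's own z axis and vertical below 0.08 rad and contact force between the fingers and speaker below 0.05 N and linear speed of speaker below 0.03 m/s), for 0.2 s.
3. the tape recorder lies flat in its own tray, let go (horizontal distance between recorder_mid and tray_recorder below 0.015 m and z of recorder_mid in the frame of tray_recorder between 0.013 and 0.021 m and angle between recorder_mid's own z axis and vertical below 0.08 rad and contact force between the fingers and recorder below 0.05 N and linear speed of recorder below 0.03 m/s), for 0.2 s.
4. the radio lies flat in its own tray, let go (horizontal distance between radio_mid and tray_radio below 0.015 m and z of radio_mid in the frame of tray_radio between 0.016 and 0.024 m and angle between radio_mid's own z axis and vertical below 0.08 rad and contact force between the fingers and radio below 0.05 N and linear speed of radio below 0.03 m/s), for 0.2 s.
At the end, for the whole second after the job is handed in: Each of the four pieces lies flat (within 0.08 rad) on the floor of its own tray, its centre within 15 mm of the tray's centre and within 4 mm of its resting height, let go and at rest; the jar and the tape roll are within 15 mm of where they stood (all of step 1 and all of step 2 and all of step 3 and all of step 4 and distance of each of jar_mid, tape_mid from where it was at the start of the episode below 0.015 m); the robot touches nothing.
It fails at once if the record weight was dropped (faster than 0.6 m/s while not in the gripper) (contact force between the fingers and puck below 0.01 N and linear speed of puck above 0.6 m/s).
It fails at once if the loudspeaker was dropped (faster than 0.6 m/s while not in the gripper) (contact force between the fingers and speaker below 0.01 N and linear speed of speaker above 0.6 m/s).
It fails at once if the tape recorder was dropped (faster than 0.6 m/s while not in the gripper) (contact force between the fingers and recorder below 0.01 N and linear speed of recorder above 0.6 m/s).
It fails at once if the radio was dropped (faster than 0.6 m/s while not in the gripper) (contact force between the fingers and radio below 0.01 N and linear speed of radio above 0.6 m/s).
It fails at once if the jar or the tape roll was pushed away (distance of any of jar_mid, tape_mid from where it was at the start of the episode above 0.015 m).
It also fails if it takes over 117 s, if anything falls off the work surface, if the arm or the gripper's body presses on something with over 40 N, if the wrist force passes 120 N, or if a joint passes its speed limit or range.

## Working session

There is one attempt and no reset: what is moved stays moved. The work goes in short steps, Python scripts to look and compute and a tool call to move; the robot and the scene stay as the last step left them, time stands still between calls to the robot, and variables do not carry over. Pictures are saved under pics/ and viewed, at most 14 in all, crops included, and the job is handed in when it is done.

Besides the shell and the picture viewer there is one more tool, called as a command line: name --argument value ..., lists and objects as JSON in quotes. move_arm: Moves the arm, as the interface text tells. Its arguments: {"type":"object","properties":{"targets":{"type":"string"}},"required":["targets"]}

```bash
ls; mkdir -p pics
python3 - <<'E'
from cell import read_state,cams
import cv2
print(read_state())
for n in("scene","top"):
    d=cams.get_image(n); cv2.imwrite(f"pics/{n}0.png",d["color"][:,:,::-1]); print(n,{k:v for k,v in d.items() if k!="color"})
E
```

```text
pics
{'clock': 0.0, 'qpos': array([ 1.09419226,  0.62934998,  0.03845594,  1.51837302, -0.02701326,
        0.99626556, -0.01998119]), 'qd': array([ 7.82214619e-04,  4.60482524e-04,  2.03175762e-04, -3.39677860e-04,
       -9.79114177e-05,  1.07526817e-03,  8.00663902e-04]), 'tau': array([-2.59462655e-05, -5.63395321e+01,  1.22622907e+00, -1.93446493e+01,
        1.09817268e-02,  1.06468366e-02,  2.57243306e-05]), 'eef_pos': array([ 259.35152742, -595.3444805 ,  230.38522262]), 'tool_rot': array([-3.13971524e+00,  2.19862282e-05,  4.10804257e-01]), 'force': array([ 1.07842295,  0.05032118, -0.82939123]), 'torque': array([-0.01023682, -0.05939224, -0.00246645]), 'gripper_force': 0.0, 'width': 85.45778554062684}
scene {'fovy': 44.41362093137523, 'cx': 317.24506984020616, 'cy': 189.5936460988856, 'rvec': array([ 2.14936958,  0.79129736, -0.35590968]), 'tvec': array([-395.93071483,  -91.5357871 , 1535.13474953])}
top {'fovy': 49.57633341861744, 'cx': 316.43800055792525, 'cy': 203.69766151389697, 'rvec': array([ 2.17848207, -2.19799486,  0.09847785]), 'tvec': array([  76.89904622,  481.07692904, 1458.64613682])}
```

View pics/scene0.png

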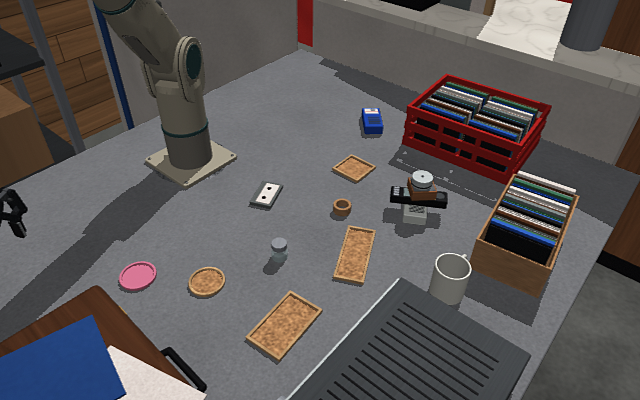

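View pics/top0.png

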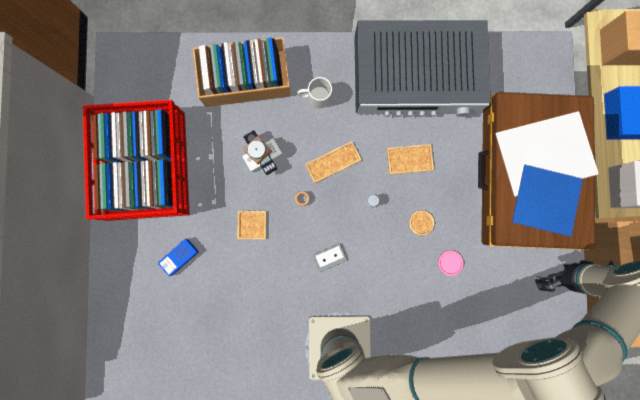

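The top view shows the stack at (257,152), wooden round tray (422,222), square tray (252,225), narrow long tray (333,162), wider tray (410,158), tape roll (302,199) and jar (374,200).

Could be confused:
- Puck tray: the wooden one at (422,222), not the pink one at (451,263).
- Radio: the white one under the stack at (257,152), not the blue one at (178,257) or the white cassette at (330,256).
- Recorder and radio trays: the narrow one (333,162) and the wider one (410,158), to be settled by measured size.

```bash
cat > h.py <<'E'
import numpy as np,cv2
from cell import read_state,cams,ctrl
def get(n):
    d=cams.get_image(n); d["f"]=200/np.tan(np.radians(d["fovy"]/2))
    d["K"]=np.array([[d["f"],0,d["cx"]],[0,d["f"],d["cy"]],[0,0,1]]); d["R"]=cv2.Rodrigues(d["rvec"])[0]; return d
def ray(d,uv,z):
    "pixels -> world points on plane z"
    uv=np.atleast_2d(uv).astype(float)
    v=np.c_[(uv-[d["cx"],d["cy"]])/d["f"],np.ones(len(uv))]@d["R"]; c=-d["R"].T@d["tvec"]
    return c+v*((z-c[2])/v[:,2])[:,None]
def proj(d,p): return cv2.projectPoints(np.atleast_2d(p).astype(float),d["rvec"],d["tvec"],d["K"],None)[0][:,0]
def hsv(d): return cv2.cvtColor(d["color"],cv2.COLOR_RGB2HSV)
def crop(d,u,v,r,s,name):
    c=d["color"][max(0,v-r):v+r,max(0,u-r):u+r,::-1]; cv2.imwrite(name,cv2.resize(c,None,fx=s,fy=s,interpolation=cv2.INTER_NEAREST))
E
python3 - <<'E'
from h import *
ims={}
for n in("scene","top"):
    d=get(n); H=hsv(d); ims[n]=d
    m=cv2.inRange(H,(8,70,90),(25,255,255))
    cs,_=cv2.findContours(m,cv2.RETR_EXTERNAL,cv2.CHAIN_APPROX_NONE)
    for c in cs:
        if 100<cv2.contourArea(c)<6000:
            (u,v)=c[:,0].mean(0)
            if n=="top" and not(120<v<250 and 200<u<470):continue
            P=ray(d,c[:,0],9)[:,:2].astype(np.float32)
            r=cv2.minAreaRect(P); print(n,(u,v),cv2.contourArea(c),"ctr",np.round(r[0],1),np.round(r[1],1),"ang",round(r[2],1))
a=ims["top"]["color"][110:200,210:310,::-1]; b=ims["scene"]["color"][155:245,370:470,::-1]
cv2.imwrite("pics/stack.png",np.vstack([cv2.resize(x,None,fx=3.3,fy=3.3,interpolation=cv2.INTER_CUBIC) for x in (a,b)]))
print(ctrl.pinch_z)
E
```

```text
scene (np.float64(283.99378881987576), np.float64(324.3478260869565)) 2524.5 ctr [ 636.5 -251.8] [ 93.3 156. ] ang 4.6
scene (np.float64(205.89361702127658), np.float64(281.17021276595744)) 788.0 ctr [ 415.1 -286. ] [84.8 85.2] ang 76.4
scene (np.float64(354.7950310559006), np.float64(253.93167701863354)) 1533.5 ctr [627.9  16.2] [ 75.4 185.4] ang 25.8
scene (np.float64(341.74418604651163), np.float64(204.04651162790697)) 145.5 ctr [490.2 138.1] [48.5 42.2] ang 40.8
scene (np.float64(528.0276595744681), np.float64(232.0255319148936)) 360.0 ctr [911.7 435.7] [190.4 336.9] ang 6.8
scene (np.float64(353.0659340659341), np.float64(167.53846153846155)) 590.5 ctr [412.1 295.7] [104.5  98.5] ang 88.7
scene (np.float64(9.56043956043956), np.float64(102.46153846153847)) 480.5 ctr [-787.3 -184.7] [ 93.2 259.3] ang 66.5
top (np.float64(251.40740740740742), np.float64(224.5)) 739.0 ctr [413.2 296.1] [95.6 92.1] ang 89.5
top (np.float64(421.231884057971), np.float64(222.33333333333334)) 457.5 ctr [ 416.5 -285.6] [82.6 82.5] ang 88.5
top (np.float64(301.875), np.float64(198.15)) 149.0 ctr [502.5 121.9] [48.1 48.3] ang 89.5
top (np.float64(409.8175182481752), np.float64(158.83941605839416)) 1121.5 ctr [ 635.6 -253.3] [ 93.2 155.8] ang 4.6
top (np.float64(332.7674418604651), np.float64(161.94573643410854)) 1075.5 ctr [627.   13.7] [ 74.9 183.4] ang 25.9
18.700000000000003
```

View pics/stack.png

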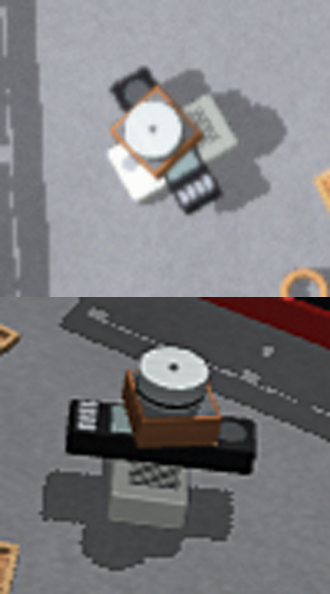

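The crop confirms the stack: silver puck on the brown speaker (a diamond in the top view), on the black recorder, on the white radio with the grille. The tray sizes settle which is which: narrow 75x185 outside at (627,15), wide 93x156 at (636,-252).

```bash
cat >> h.py <<'E'
def puck(d,uv,z):
    H=hsv(d); m=((H[...,2]>150)&(H[...,1]<60)).astype(np.uint8)
    return m
def delta(x,y,z,yaw=None,s=None):
    "world target (mm, deg) -> tool shift cm (after turning) and tool z turn deg"
    s=s or read_state(); w=np.degrees(s["tool_rot"][2])
    t=0 if yaw is None else -((yaw-w+90)%180-90)
    a=np.radians(w-t); dx,dy,dz=np.array([x,y,z])-s["eef_pos"]
    print("turn",round(t,1),"shift cm",np.round([(dx*np.cos(a)+dy*np.sin(a))/10,-(-dx*np.sin(a)+dy*np.cos(a))/10,-dz/10],2),"now",np.round(s["eef_pos"],1),"rot",np.round(np.degrees(s["tool_rot"]),1),"q1 q7",np.round(s["qpos"][[0,6]],2),"w",round(s["width"],1),"F",np.round(s["force"],1),"t",s["clock"])
E
python3 - <<'E'
from h import *
win={"top":(225,290,120,185),"scene":(380,455,160,235)}
for n,(u0,u1,v0,v1) in win.items():
    d=get(n); H=hsv(d); W=np.zeros(H.shape[:2],np.uint8); W[v0:v1,u0:u1]=1
    for name,m,z in (("puck",cv2.inRange(H,(0,0,165),(180,40,255)),114),("spk",cv2.inRange(H,(3,90,40),(20,255,255)),88)):
        m=(m>0).astype(np.uint8)*W
        k,l,st,c=cv2.connectedComponentsWithStats(m)
        for i in range(1,k):
            if st[i,4]<60: continue
            pts=np.argwhere(l==i)[:,::-1]; P=ray(d,pts,z)[:,:2].astype(np.float32)
            r=cv2.minAreaRect(P); print(n,name,np.round(c[i],1),st[i],"cen",np.round(P.mean(0),1),"rect",np.round(r[0],1),np.round(r[1],1),round(r[2],1))
    for k2 in [(257,136.7),(271.5,149.4),(257.9,163.6),(243.3,149.4)] if n=="top" else []: print(ray(d,k2,88)[0].round(1))
delta(600,290,230)
E
```

```text
top puck [250.7 151.9] [ 225  120   65   65 2650] cen [643.1 283.4] rect [643.  263.7] [206.4 208.6] 89.7
top puck [255.7 148.7] [247 139  18  19 242] cen [653.2 267.5] rect [653.1 267.2] [52.8 54.7] 45.2
top puck [274.2 148.4] [266 139  16  20 109] cen [653.7 208.1] rect [654.5 214.6] [55.2 35.8] 31.0
top spk [259.5 155.5] [244 147  27  17  65] cen [636.1 258.1] rect [655.1 265.6] [69.6 62.5] 44.5
[698.5 266.5  88. ]
[656.  219.1  88. ]
[609.3 263.5  88. ]
[656.6 311.2  88. ]
scene puck [422.4 176.1] [413 170  20  13 189] cen [653.8 270.1] rect [653.6 270.9] [51.4 50.5] 67.4
scene spk [420.9 192.9] [407 177  30  24 302] cen [673.5 236.9] rect [665.2 254.7] [74.1 96. ] 40.5
turn 0 shift cm [ 66.58 -67.61   0.1 ] now [ 259.5 -595.8  231. ] rot [-180.    -0.    23.5] q1 q7 [ 1.09 -0.02] w 85.3 F [-0.1  0.2 -0.3] t 0.3
```

move_arm --targets "1 0 0 0 0 0 -7.1; 1 0 0 0 0 0 -7.1; 1 0 0 0 0 0 -7.1; 1 3.7 -1.4 0 0 0 0; 1 3.7 -1.4 0 0 0 0"

```text
clock: 0.72
eef_pos: [290.5, -525.0, 230.8]
tool_rot: [3.141, 0.001, 0.777]
force: [1.5, 1.1, 0.9]
width: 85.7
gripper_force: 0.0
```

move_arm --targets "1 3.7 -1.4 0 0 0 0; 1 3.7 -1.4 0 0 0 0; 1 3.7 -1.4 0 0 0 0; 1 3.7 -1.4 0 0 0 0; 1 3.7 -1.4 0 0 0 0"

```text
clock: 1.13
eef_pos: [374.6, -342.1, 231.5]
tool_rot: [3.141, -0.0, 0.782]
force: [0.6, 0.3, -0.1]
width: 85.5
gripper_force: 0.0
```

move_arm --targets "1 3.7 -1.4 0 0 0 0; 1 3.7 -1.4 0 0 0 0; 1 3.7 -1.4 0 0 0 0; 1 3.7 -1.4 0 0 0 0; 1 3.7 -1.4 0 0 0 0"

```text
clock: 1.55
eef_pos: [456.5, -162.0, 231.6]
tool_rot: [3.141, -0.0, 0.782]
force: [1.3, -0.2, -0.5]
width: 85.4
gripper_force: 0.0
```

move_arm --targets "1 3.7 -1.4 0 0 0 0; 1 3.7 -1.4 0 0 0 0; 1 3.7 -1.4 0 0 0 0; 1 3.7 -1.4 0 0 0 0; 1 3.7 -1.4 0 0 0 0"

```text
clock: 1.97
eef_pos: [538.4, 18.2, 231.5]
tool_rot: [3.141, -0.0, 0.783]
force: [0.7, -1.1, 0.6]
width: 85.5
gripper_force: 0.0
```

move_arm --targets "1 3.7 -1.4 0 0 0 0; 1 3.7 -1.4 0 0 0 0; 1 3.7 -1.4 0 0 0 0; 1 3.7 -1.4 0 0 0 0; 1 3.7 -1.4 0 0 0 0"

```text
clock: 2.38
eef_pos: [620.2, 198.2, 231.4]
tool_rot: [3.141, 0.0, 0.783]
force: [1.1, 0.1, 0.1]
width: 85.4
gripper_force: 0.0
```

move_arm --targets "1 3.7 -1.4 0 0 0 0; 1 3.7 -1.4 0 0 0 0; 1 0 0 0 0 0 0; 1 0 0 0 0 0 0; 1 0 0 0 0 0 0"

```text
clock: 2.8
eef_pos: [652.1, 267.6, 230.7]
tool_rot: [3.141, 0.002, 0.783]
force: [0.4, -0.6, 0.4]
width: 85.5
gripper_force: 0.0
```

Run:
```python
from h import *
delta(653.5,269,95,45)
```

```text
turn -0.2 shift cm [ 0.19 -0.   13.57] now [652.1 267.6 230.7] rot [1.80e+02 1.00e-01 4.48e+01] q1 q7 [-0.37 -1.29] w 85.5 F [ 0.4 -0.6  0.4] t 2.8
```

move_arm --targets "1 0.2 0 4 0 0 0; 1 0 0 4 0 0 0; 1 0 0 3 0 0 0; 1 0 0 1.5 0 0 0; 1 0 0 1 0 0 0"

```text
clock: 3.22
eef_pos: [652.4, 266.4, 93.8]
tool_rot: [-3.141, 0.005, 0.78]
force: [0.8, 0.7, 0.3]
width: 85.2
gripper_force: 0.0
```

move_arm --targets "1 0 0 0 0 0 0; 0 0 0 0 0 0 0; -1 0 0 0 0 0 0; -1 0 0 0 0 0 0; -1 0 0 0 0 0 0"

```text
clock: 3.63
eef_pos: [655.7, 270.1, 99.1]
tool_rot: [3.139, -0.004, 0.782]
force: [0.4, -0.5, 5.9]
width: 53.4
gripper_force: 63.4
```

move_arm --targets "-1 0 0 0 0 0 0; -1 0 0 0 0 0 0; -1 0 0 0 0 0 0; -1 0 0 0 0 0 0; -1 0 0 0 0 0 0"

```text
clock: 4.05
eef_pos: [655.7, 270.2, 99.1]
tool_rot: [3.139, -0.004, 0.782]
force: [0.2, -1.4, 6.5]
width: 53.0
gripper_force: 63.5
```

move_arm --targets "-1 0 0 -1 0 0 0; -1 0 0 -1 0 0 0; -1 0 0 -1 0 0 0; -1 0 0 0 0 0 0; -1 0 0 0 0 0 0"

```text
clock: 4.47
eef_pos: [654.3, 270.3, 127.5]
tool_rot: [3.141, -0.002, 0.783]
force: [1.2, -0.1, -3.4]
width: 53.4
gripper_force: 63.8
```

Run:
```python
from h import *
a=get("top");b=get("scene");s=read_state();print(s["eef_pos"],s["force"],s["width"])
cv2.imwrite("pics/lift1.png",np.vstack([cv2.resize(x,None,fx=3,fy=3,interpolation=cv2.INTER_CUBIC) for x in (a["color"][110:200,200:310,::-1],b["color"][145:235,365:475,::-1])]))
```

```text
[653.42217592 269.71506115 126.02965597] [-0.66361303 -0.16151964 -4.4566179 ] 53.51538290656101
```

View pics/lift1.png

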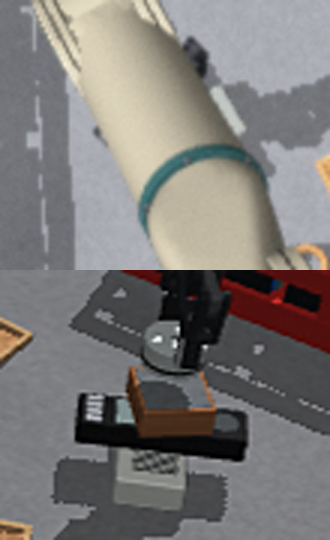

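move_arm --targets "-1 0 0 -2 0 0 0; -1 0 0 -2 0 0 0; -1 -1.86 0.75 0 0 0 0; -1 -3.72 1.51 0 0 0 0; -1 -3.72 1.51 0 0 0 0"

```text
clock: 4.98
eef_pos: [613.5, 178.4, 165.8]
tool_rot: [-3.141, -0.0, 0.786]
force: [0.4, -1.7, -3.0]
width: 53.4
gripper_force: 64.2
```

move_arm --targets "-1 -3.72 1.51 0 0 0 0; -1 -3.72 1.51 0 0 0 0; -1 -3.72 1.51 0 0 0 0; -1 -3.72 1.51 0 0 0 0; -1 -3.72 1.51 0 0 0 0"

```text
clock: 5.4
eef_pos: [534.4, -8.7, 166.0]
tool_rot: [-3.141, 0.001, 0.783]
force: [0.3, -1.7, -3.0]
width: 52.9
gripper_force: 64.2
```

move_arm --targets "-1 -3.72 1.51 0 0 0 0; -1 -3.72 1.51 0 0 0 0; -1 -3.72 1.51 0 0 0 0; -1 -3.72 1.51 0 0 0 0; -1 -3.72 1.51 0 0 0 0"

```text
clock: 5.82
eef_pos: [455.9, -193.3, 166.1]
tool_rot: [-3.141, 0.0, 0.783]
force: [1.3, -0.1, -3.0]
width: 53.4
gripper_force: 64.2
```

move_arm --targets "-1 -3.72 1.51 0 0 0 0; -1 -3.72 1.51 0 0 0 0; -1 -1.86 0.75 0 0 0 0; -1 0 0 0 0 0 0; -1 0 0 0 0 0 0"

```text
clock: 6.23
eef_pos: [416.7, -285.4, 165.9]
tool_rot: [-3.141, 0.0, 0.779]
force: [0.5, 0.4, -2.2]
width: 53.1
gripper_force: 64.2
```

Run:
```python
from h import *
delta(417.5,-284.5,15)
a=get("top");b=get("scene")
c=proj(b,[416,-286,60])[0].astype(int);t=proj(a,[416,-286,60])[0].astype(int);print(c,t)
f=lambda d,c:cv2.resize(d["color"][c[1]-60:c[1]+40,c[0]-50:c[0]+50,::-1],None,fx=3,fy=3,interpolation=cv2.INTER_CUBIC)
cv2.imwrite("pics/p1.png",np.hstack([f(a,t),f(b,c)]))
```

```text
turn 0 shift cm [ 1.200e-01 -1.000e-02  1.509e+01] now [ 416.7 -285.4  165.9] rot [-180.     0.    44.6] q1 q7 [ 0.66 -0.39] w 53.1 F [ 0.5  0.4 -2.2] t 6.2333
[203 265] [425 221]
```

View pics/p1.png

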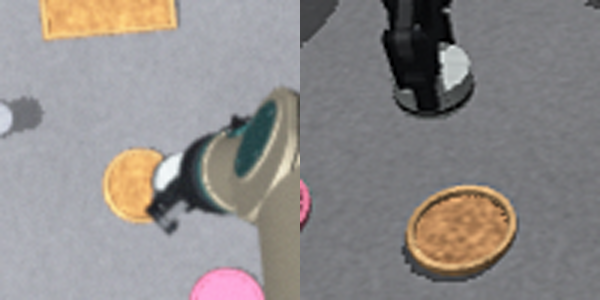

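The puck is held level, about 90 px above the tray in the crop; its tray is below in both views. I'm lowering it with force checks.

move_arm --targets "-1 0.1 0 3.5 0 0 0; -1 0 0 4 0 0 0; -1 0 0 3 0 0 0; -1 0 0 2 0 0 0; -1 0 0 1 0 0 0"

```text
clock: 6.75
eef_pos: [418.1, -280.6, 28.7]
tool_rot: [-3.137, 0.0, 0.786]
force: [-0.1, 0.6, -3.4]
width: 52.9
gripper_force: 64.1
```

move_arm --targets "-1 0 0 0.5 0 0 0; -1 0 0 0 0 0 0; -1 0 0 0.3 0 0 0; -1 0 0 0 0 0 0; -1 0 0 0 0 0 0"

```text
clock: 7.17
eef_pos: [419.2, -283.8, 24.3]
tool_rot: [3.14, -0.001, 0.783]
force: [0.2, -0.4, -2.3]
width: 52.8
gripper_force: 64.2
```

move_arm --targets "-1 -0.15 -0.05 0.3 0 0 0; -1 0 0 0.2 0 0 0; -1 0 0 0 0 0 0; -1 0 0 0 0 0 0"

```text
clock: 7.5
eef_pos: [416.9, -284.2, 18.3]
tool_rot: [-3.142, -0.0, 0.782]
force: [0.2, 0.3, -3.2]
width: 53.0
gripper_force: 64.2
```

move_arm --targets "-1 0 0 0.2 0 0 0; -1 0 0 0 0 0 0; -1 0 0 0 0 0 0"

```text
clock: 7.75
eef_pos: [417.0, -284.0, 16.2]
tool_rot: [-3.141, -0.0, 0.783]
force: [0.5, 0.6, -2.5]
width: 53.2
gripper_force: 64.2
```

move_arm --targets "-1 0 0 0.2 0 0 0; -1 0 0 0 0 0 0; -1 0 0 0 0 0 0"

```text
clock: 8.0
eef_pos: [417.2, -284.3, 15.1]
tool_rot: [3.141, 0.0, 0.783]
force: [-0.5, 0.8, 7.6]
width: 53.6
gripper_force: 65.1
```

move_arm --targets "0.35 0 0 0 0 0 0; 0.5 0 0 0 0 0 0; 1 0 0 0 0 0 0; 1 0 0 0 0 0 0; 1 0 0 0 0 0 0"

```text
clock: 8.42
eef_pos: [417.1, -284.1, 14.2]
tool_rot: [3.142, -0.0, 0.783]
force: [0.3, -0.5, -0.0]
width: 85.2
gripper_force: 0.0
```

move_arm --targets "1 0 0 -1 0 0 0; 1 0 0 -3 0 0 0; 1 0 0 -4 0 0 0; 1 0 0 -4 0 0 0; 1 0 0 -3 0 0 0"

```text
clock: 8.83
eef_pos: [417.5, -284.3, 167.8]
tool_rot: [3.139, -0.001, 0.783]
force: [0.8, -0.3, -0.4]
width: 85.1
gripper_force: 0.0
```

Run:
```python
from h import *
for n in("top","scene"):
    d=get(n); H=hsv(d); c=proj(d,[416,-286,30])[0].astype(int)
    m=cv2.inRange(H,(0,0,165),(180,45,255)); W=np.zeros_like(m); W[c[1]-15:c[1]+16,c[0]-18:c[0]+19]=255; m&=W
    k,l,st,ce=cv2.connectedComponentsWithStats(m); i=1+np.argmax(st[1:,4]); P=ray(d,np.argwhere(l==i)[:,::-1],30)[:,:2].astype(np.float32)
    r=cv2.minAreaRect(P); print(n,st[i],P.mean(0),r)
delta(654,268,235,45)
```

```text
top [404 206  36  31 384] [ 433.15573 -258.31073] ((419.29656982421875, -282.22515869140625), (120.65165710449219, 101.50616455078125), 89.46329498291016)
scene [194 265  24  18 315] [ 414.69193 -284.36984] ((414.84033203125, -283.79437255859375), (52.83188247680664, 51.56264114379883), 53.5693359375)
turn -0.2 shift cm [ 55.71 -22.62  -6.51] now [ 420.  -285.9  169.9] rot [ 1.794e+02 -1.000e-01  4.480e+01] q1 q7 [ 0.67 -0.4 ] w 85.3 F [ 0.4 -1.3  0.7] t 8.9333
```

Puck lies at (414.8,-283.8), within 3 mm of its tray centre. Now I'm measuring the speaker, recorder and radio.

Run:
```python
from h import *
a=get("top");b=get("scene")
for d,n,w in((a,"top",(210,310,110,200)),(b,"scene",(370,470,155,245))):
    np.save(f"{n}1.npy",d["color"])
    H=hsv(d); m=cv2.inRange(H,(3,90,40),(20,255,255)); W=np.zeros_like(m); W[w[2]:w[3],w[0]+10:w[1]-15]=255; m&=W
    k,l,st,ce=cv2.connectedComponentsWithStats(m,connectivity=8)
    pts=np.vstack([np.argwhere(l==i)[:,::-1] for i in range(1,k) if st[i,4]>8 and 225<ce[i][0]<460]); print(len(pts))
    hull=cv2.convexHull(pts.astype(np.int32))[:,0]; print(n,cv2.approxPolyDP(hull,2,True)[:,0].tolist())
    r=cv2.minAreaRect(ray(d,pts,88)[:,:2].astype(np.float32)); print(np.round(r[0],1),np.round(r[1],1),round(r[2],1))
cv2.imwrite("pics/stack2.png",np.hstack([cv2.resize(x,None,fx=4,fy=4,interpolation=cv2.INTER_CUBIC) for x in (a["color"][110:200,210:310,::-1],b["color"][155:245,370:470,::-1])]))
```

```text
90
top [[270, 151], [257, 163], [244, 148], [257, 136]]
[655.4 265.8] [70.4 62.7] 44.5
314
scene [[435, 199], [412, 200], [407, 185], [408, 177], [431, 177], [436, 190]]
[664.9 255.1] [73.6 96. ] 41.7
```

View pics/stack2.png

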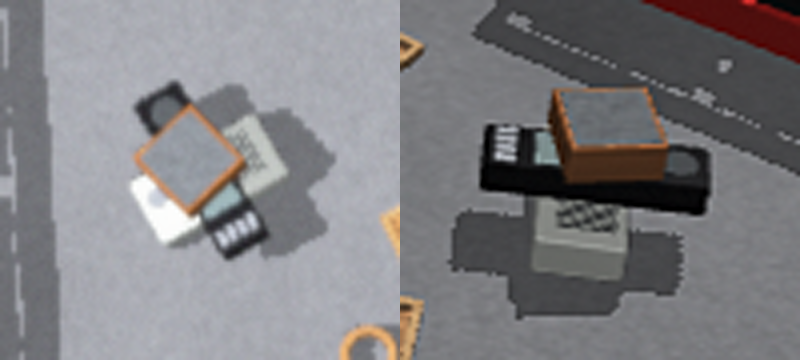

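Run:
```python
from h import *
a=get("top");b=get("scene")
def q(d,c,z,n):
    P=ray(d,np.array(c)-.4,z)[:,:2]; e=np.roll(P,-1,0)-P; print(n,P.mean(0).round(1),np.hypot(*e.T).round(1),(np.degrees(np.arctan2(e[:,1],e[:,0]))%90).round(1),cv2.minAreaRect(P.astype(np.float32)))
q(a,[(257,136.25),(271,149.5),(258.5,163.25),(244,149.5)],88,"spk top")
q(b,[(408,177.5),(433,177),(436.75,192),(413,193)],88,"spk scene")
```

```text
spk top [656.9 265.7] [63.8 60.9 65.9 60.9] [45.9 47.9 46.  45.9] ((656.5836181640625, 265.3659973144531), (65.93569946289062, 60.943359375), 45.989585876464844)
spk scene [658.  270.2] [69.2 64.  63.8 65.8] [42.8 38.6 44.6 43.5] ((658.9974365234375, 271.0142822265625), (69.15504455566406, 65.82955169677734), 43.47504806518555)
```

move_arm --targets "1 1.86 -0.75 0 0 0 0; 1 3.72 -1.5 0 0 0 0; 1 3.72 -1.5 0 0 0 0; 1 3.72 -1.5 0 0 0 0; 1 3.72 -1.5 0 0 0 0"

```text
clock: 9.55
eef_pos: [487.4, -116.4, 162.8]
tool_rot: [-3.139, 0.002, 0.782]
force: [0.8, -0.7, -0.3]
width: 85.4
gripper_force: 0.0
```

move_arm --targets "1 3.72 -1.5 0 0 0 0; 1 3.72 -1.5 0 0 0 0; 1 3.72 -1.5 0 0 0 0; 1 3.72 -1.5 0 0 0 0; 1 3.72 -1.5 0 0 0 0"

```text
clock: 9.97
eef_pos: [566.4, 68.0, 162.5]
tool_rot: [-3.14, 0.003, 0.783]
force: [0.5, -0.2, -0.7]
width: 85.5
gripper_force: 0.0
```

move_arm --targets "1 3.72 -1.5 0 0 0 0; 1 3.72 -1.5 0 0 0 0; 1 3.72 -1.5 0 0 0 0; 1 3.72 -1.5 0 0 0 0; 1 3.72 -1.5 0 0 0 0"

```text
clock: 10.38
eef_pos: [645.4, 252.0, 162.0]
tool_rot: [-3.14, 0.004, 0.783]
force: [0.2, 0.2, -0.1]
width: 85.3
gripper_force: 0.0
```

move_arm --targets "1 1.86 -0.75 0 0 0 0; 1 0 0 0 0 0 0; 1 0 0 0 0 0 0; 1 0 0 0 0 0 0"

```text
clock: 10.72
eef_pos: [653.1, 267.1, 162.4]
tool_rot: [-3.142, 0.004, 0.782]
force: [-0.6, -0.7, -0.3]
width: 85.6
gripper_force: 0.0
```

Run:
```python
from h import *
delta(657,267.5,66,45)
```

```text
turn -0.2 shift cm [0.3  0.25 9.64] now [653.1 267.1 162.4] rot [-180.     0.2   44.8] q1 q7 [-0.36 -1.3 ] w 85.6 F [-0.6 -0.7 -0.3] t 10.7167
```

move_arm --targets "1 0.3 0.25 2 0 0 0; 1 0 0 2 0 0 0; 1 0 0 1 0 0 0; 1 0 0 0 0 0 0; 1 0 0 0 0 0 0"

```text
clock: 11.13
eef_pos: [657.6, 267.8, 113.9]
tool_rot: [-3.141, 0.002, 0.781]
force: [0.4, 0.2, 0.7]
width: 85.1
gripper_force: 0.0
```

Run:
```python
from h import *
delta(657,267.5,66,45)
b=get("scene");cv2.imwrite("pics/s2.png",cv2.resize(b["color"][125:245,350:490,::-1],None,fx=4,fy=4,interpolation=cv2.INTER_CUBIC))
```

```text
turn -0.2 shift cm [-0.06 -0.03  4.79] now [657.6 267.8 113.9] rot [-1.80e+02  1.00e-01  4.48e+01] q1 q7 [-0.36 -1.3 ] w 85.1 F [0.4 0.2 0.7] t 11.1333
```

View pics/s2.png

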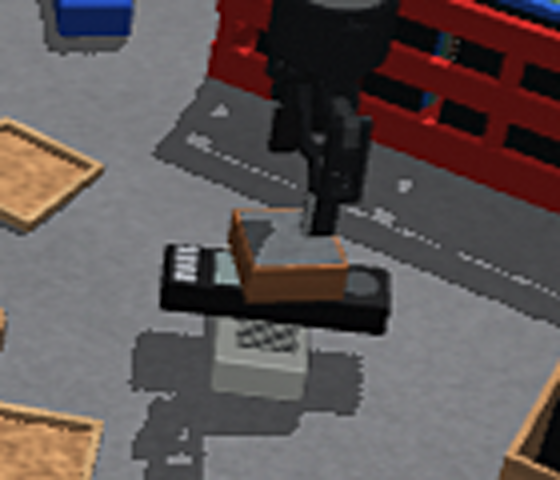

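move_arm --targets "1 -0.05 0 1.5 0 0 0; 1 0 0 1.5 0 0 0; 1 0 0 1 0 0 0; 1 0 0 0.7 0 0 0; 1 0 0 0 0 0 0"

```text
clock: 11.6
eef_pos: [657.0, 268.5, 66.3]
tool_rot: [-3.141, 0.002, 0.783]
force: [0.1, -0.3, 0.1]
width: 85.3
gripper_force: 0.0
```

move_arm --targets "0.7 0 0 0 0 0 0; 0.5 0 0 0 0 0 0; -1 0 0 0 0 0 0; -1 0 0 0 0 0 0; -1 0 0 0 0 0 0"

```text
clock: 12.02
eef_pos: [658.6, 269.3, 68.9]
tool_rot: [3.141, -0.002, 0.783]
force: [-0.6, -0.2, 5.9]
width: 64.2
gripper_force: 67.0
```

move_arm --targets "-1 0 0 0 0 0 0; -1 0 0 0 0 0 0; -1 0 0 0 0 0 0; -1 0 0 0 0 0 0; -1 0 0 0 0 0 0"

```text
clock: 12.43
eef_pos: [658.6, 269.3, 68.9]
tool_rot: [3.141, -0.002, 0.782]
force: [-0.3, 0.1, 5.6]
width: 64.1
gripper_force: 67.0
```

move_arm --targets "-1 0 0 -1 0 0 0; -1 0 0 -1 0 0 0; -1 0 0 -1 0 0 0; -1 0 0 0 0 0 0; -1 0 0 0 0 0 0"

```text
clock: 12.85
eef_pos: [658.3, 269.1, 98.5]
tool_rot: [3.141, -0.002, 0.783]
force: [0.0, -0.5, -2.2]
width: 64.3
gripper_force: 66.6
```

move_arm --targets "-1 0 0 -2 0 0 0; -1 0 0 -2 0 0 0; -1 0 0 0 0 0 -6.5; -1 0 0 0 0 0 -6.5; -1 0 0 0 0 0 -6.5"

```text
clock: 13.27
eef_pos: [657.4, 268.7, 137.3]
tool_rot: [3.142, 0.0, 1.129]
force: [-0.6, -1.0, -2.3]
width: 64.3
gripper_force: 67.0
```

move_arm --targets "-1 0 0 0 0 0 -6.5; -1 0 0 0 0 0 -6.5; -1 0 0 0 0 0 -6.5; -1 0 0 0 0 0 -6.2; -1 0.4 -2 0 0 0 0"

```text
clock: 13.68
eef_pos: [641.2, 270.1, 136.4]
tool_rot: [3.138, 0.001, 1.571]
force: [0.6, -0.3, -2.2]
width: 64.5
gripper_force: 67.0
```

move_arm --targets "-1 0.4 -3.5 0 0 0 0; -1 0.4 -3.5 0 0 0 0; -1 0.4 -3.5 0 0 0 0; -1 0.4 -3.5 0 0 0 0; -1 0.4 -3.5 0 0 0 0"

```text
clock: 14.1
eef_pos: [460.7, 292.3, 137.1]
tool_rot: [-3.141, 0.0, 1.571]
force: [0.3, -0.1, -1.5]
width: 64.1
gripper_force: 67.0
```

move_arm --targets "-1 0.4 -3.5 0 0 0 0; -1 0 -1.6 0 0 0 0; -1 0 0 0 0 0 0; -1 0 0 0 0 0 0; -1 0 0 0 0 0 0"

```text
clock: 14.52
eef_pos: [412.9, 296.7, 137.4]
tool_rot: [3.14, -0.0, 1.571]
force: [-0.2, -0.5, -2.0]
width: 64.7
gripper_force: 67.0
```

Run:
```python
from h import *
delta(412.6,297,15,90)
a=get("top");b=get("scene")
c=proj(b,[412,296,60])[0].astype(int);t=proj(a,[412,296,60])[0].astype(int);print(c,t)
f=lambda d,c:cv2.resize(d["color"][c[1]-60:c[1]+40,c[0]-50:c[0]+50,::-1],None,fx=3.5,fy=3.5,interpolation=cv2.INTER_CUBIC)
cv2.imwrite("pics/p2.png",np.hstack([f(a,t),f(b,c)]))
```

```text
turn -0.0 shift cm [ 0.03 -0.03 12.24] now [412.9 296.7 137.4] rot [179.9  -0.   90. ] q1 q7 [-0.47 -0.98] w 64.7 F [-0.2 -0.5 -2. ] t 14.5167
[354 153] [248 224]
```

View pics/p2.png

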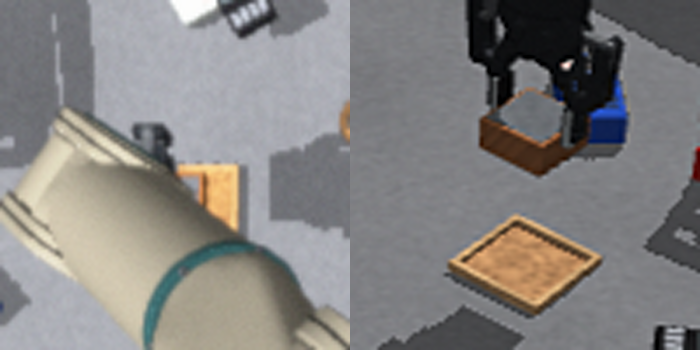

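Run:
```python
from h import *
b=get("scene")
print(ray(b,(358.4,142.8),126.5)[0],ray(b,(340.9,127),156.5)[0],ray(b,(340.9,134.5),126.5)[0])
print(proj(b,[[412.6+i*33,296+j*33,126.5] for i in(-1,1) for j in(-1,1)]))
```

```text
[442.64772702 269.05370637 126.5       ] [381.83247884 263.82307358 156.5       ] [378.65492263 269.94844642 126.5       ]
[[339.68445132 135.61552343]
 [353.32378339 126.36693999]
 [357.97038606 144.09719501]
 [371.41817404 134.40803517]]
```

move_arm --targets "-1 0 0 3 0 0 0; -1 0 0 4 0 0 0; -1 0 0 2 0 0 0; -1 0 0 1.5 0 0 0; -1 0 0 0.5 0 0 0"

```text
clock: 15.08
eef_pos: [411.2, 295.6, 24.8]
tool_rot: [-3.139, 0.003, 1.571]
force: [0.5, 0.0, -1.8]
width: 64.4
gripper_force: 67.3
```

move_arm --targets "-1 0 0 0 0 0 0; -1 0 0 0.4 0 0 0; -1 0 0 0 0 0 0; -1 0 0 0 0 0 0"

```text
clock: 15.42
eef_pos: [412.3, 297.1, 24.1]
tool_rot: [3.14, -0.001, 1.571]
force: [0.2, -0.3, -1.7]
width: 64.6
gripper_force: 67.4
```

move_arm --targets "-1 -0.2 0 0.4 0 0 0; -1 0 0 0 0 0 0; -1 0 0 0.2 0 0 0; -1 0 0 0 0 0 0"

```text
clock: 15.75
eef_pos: [411.7, 294.6, 17.3]
tool_rot: [3.141, -0.0, 1.571]
force: [0.3, -0.0, -1.7]
width: 64.8
gripper_force: 67.4
```

move_arm --targets "-1 0 0 0.2 0 0 0; -1 0 0 0 0 0 0; -1 0 0 0 0 0 0"

```text
clock: 16.0
eef_pos: [411.6, 294.7, 15.2]
tool_rot: [-3.141, 0.0, 1.572]
force: [1.7, 0.3, -2.4]
width: 64.4
gripper_force: 67.4
```

move_arm --targets "-1 0 0 0.2 0 0 0; -1 0 0 0 0 0 0; -1 0 0 0 0 0 0"

```text
clock: 16.25
eef_pos: [411.7, 294.8, 14.8]
tool_rot: [3.141, 0.0, 1.572]
force: [-2.1, -1.8, 15.4]
width: 64.4
gripper_force: 69.3
```

move_arm --targets "-1 0 0 -0.1 0 0 0; 0.6 0 0 0 0 0 0; 1 0 0 0 0 0 0; 1 0 0 0 0 0 0; 1 0 0 0 0 0 0"

```text
clock: 16.67
eef_pos: [411.6, 294.7, 14.2]
tool_rot: [-3.142, 0.0, 1.571]
force: [-0.6, -0.7, -0.7]
width: 85.6
gripper_force: 0.0
```

move_arm --targets "1 0 0 -1 0 0 0; 1 0 0 -3 0 0 0; 1 0 0 -4 0 0 0; 1 0 0 -4 0 0 0; 1 0 0 -3 0 0 0"

```text
clock: 17.08
eef_pos: [411.8, 295.2, 167.7]
tool_rot: [3.14, -0.002, 1.572]
force: [0.8, 0.6, 0.4]
width: 85.2
gripper_force: 0.0
```

Run:
```python
from h import *
a=get("top");b=get("scene")
c=proj(b,[412,296,30])[0].astype(int);print(c)
f=lambda d,u,v:cv2.resize(d["color"][v-45:v+45,u-50:u+50,::-1],None,fx=4,fy=4,interpolation=cv2.INTER_CUBIC)
cv2.imwrite("pics/p3.png",np.vstack([np.hstack([f(a,260,155),f(b,420,200)])[:290],f(b,*c).repeat(2,1)[:300]]))
delta(655,265,120)
```

```text
[353 161]
turn 0 shift cm [-3.2  24.08  4.98] now [414.2 297.  169.8] rot [179.5  -0.4  90. ] q1 q7 [-0.43 -0.96] w 85.4 F [ 0.8 -0.4  0.3] t 17.1833
```

View pics/p3.png

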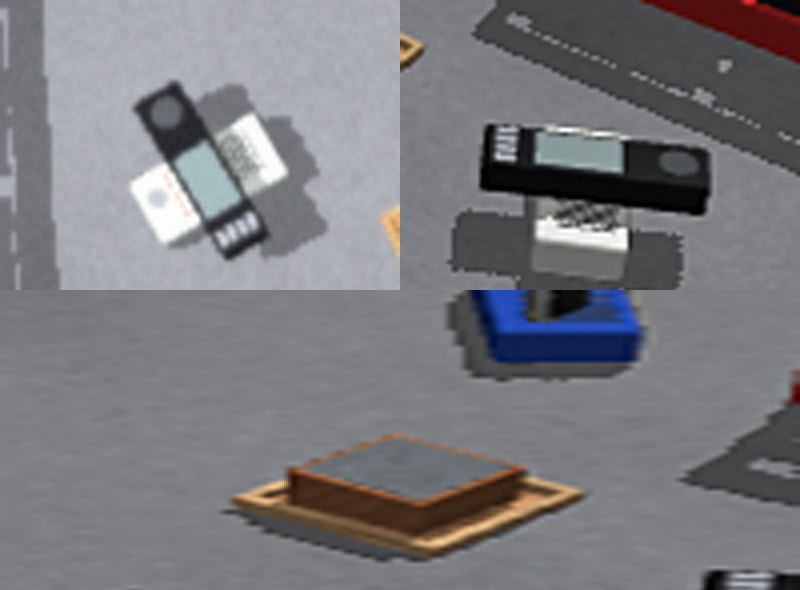

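The speaker sits inside its tray. The recorder runs in the top view from crop (160,93) to (247,248), crosswise on the white radio.

Run:
```python
from h import *
a=get("top");b=get("scene")
def q(d,c,z,n):
    P=ray(d,np.array(c)-.4,z)[:,:2]; e=np.roll(P,-1,0)-P; print(n,P.mean(0).round(1),np.hypot(*e.T).round(1),(np.degrees(np.arctan2(e[:,1],e[:,0]))%180).round(1))
q(a,[(243.75,135.75),(255.5,130.5),(277,168.75),(266.25,175)],58,"rec top")
q(a,[(210+131/4,110+181/4),(210+247/4,110+113/4),(282,110+163/4),(210+165/4,110+245/4)],32,"radio")
# dark mask rect
for d,w in((a,(225,290,120,180)),(b,(385,452,180,212))):
    H=hsv(d); m=cv2.inRange(H,(0,0,0),(180,255,52)); W=np.zeros_like(m); W[w[2]:w[3],w[0]:w[1]]=255; m&=W
    k,l,st,ce=cv2.connectedComponentsWithStats(m); i=[j for j in range(1,k) if st[j,4]>30]
    p=np.argwhere(np.isin(l,i))[:,::-1]; r=cv2.minAreaRect(ray(d,p,58)[:,:2].astype(np.float32)); print([np.round(x,1) for x in r],st[i].tolist())
```

```text
rec top [653.4 259.5] [ 43.1 148.6  41.4 153. ] [114.2  28.9 120.1  29.5]
radio [653.7 257.9] [114.4  55.7 125.5  62.3] [120.5  38.7 123.7  27.7]
[array([688.7, 280.4]), array([33.9, 38.3]), np.float64(33.8)] [[249, 135, 12, 15, 73]]
[array([661. , 251.4]), array([150.5,  69.8]), np.float64(30.5)] [[390, 186, 57, 23, 625]]
```

move_arm --targets "1 -0.5 3.4 0 0 0 0; 1 -0.5 3.5 0 0 0 0; 1 -0.5 3.5 0 0 0 0; 1 -0.5 3.5 0 0 0 0; 1 -0.5 3.5 0 0 0 0"

```text
clock: 17.7
eef_pos: [586.1, 268.6, 162.5]
tool_rot: [-3.138, 0.002, 1.572]
force: [0.9, 0.5, 0.3]
width: 85.3
gripper_force: 0.0
```

move_arm --targets "1 -0.5 3.4 0 0 0 0; 1 -0.5 3.2 0 0 0 0; 1 0 0 0 0 0 6.7; 1 0 0 0 0 0 6.7; 1 0 0 0 0 0 6.7"

```text
clock: 18.12
eef_pos: [650.9, 258.8, 161.5]
tool_rot: [-3.138, 0.003, 1.214]
force: [-0.1, 1.1, 0.2]
width: 85.4
gripper_force: 0.0
```

move_arm --targets "1 0 0 0 0 0 6.7; 1 0 0 0 0 0 6.7; 1 0 0 0 0 0 6.7; 1 0 0 0 0 0 6.7; 1 0 0 0 0 0 6.7"

```text
clock: 18.53
eef_pos: [650.3, 259.3, 162.1]
tool_rot: [-3.141, 0.004, 0.63]
force: [0.3, 0.7, -0.5]
width: 85.3
gripper_force: 0.0
```

move_arm --targets "1 0 0 1 0 0 6.7; 1 0 0 2 0 0 0; 1 0 0 2 0 0 0; 1 0 0 0 0 0 0; 1 0 0 0 0 0 0"

```text
clock: 18.95
eef_pos: [649.8, 259.1, 111.7]
tool_rot: [-3.141, 0.006, 0.519]
force: [-0.4, 0.1, 0.8]
width: 85.7
gripper_force: 0.0
```

Run:
```python
from h import *
delta(653.4,259.5,42,29.3)
```

```text
turn 0.5 shift cm [0.33 0.15 6.97] now [649.8 259.1 111.7] rot [-180.     0.3   29.8] q1 q7 [-0.38 -1.52] w 85.7 F [-0.4  0.1  0.8] t 18.95
```

move_arm --targets "1 0.3 0.15 2.5 0 0 0; 1 0 0 2 0 0 0; 1 0 0 1.5 0 0 0; 1 0 0 0.8 0 0 0; 1 0 0 0 0 0 0"

```text
clock: 19.37
eef_pos: [653.8, 259.6, 44.6]
tool_rot: [-3.141, 0.003, 0.519]
force: [-0.8, -0.7, 0.8]
width: 85.6
gripper_force: 0.0
```

move_arm --targets "1 0 0 0 0 0 0; 0.4 0 0 0 0 0 0; 0.2 0 0 0 0 0 0; -1 0 0 0 0 0 0; -1 0 0 0 0 0 0"

```text
clock: 19.78
eef_pos: [655.8, 260.6, 48.0]
tool_rot: [3.141, -0.002, 0.519]
force: [3.5, 1.4, -0.7]
width: 42.1
gripper_force: 60.9
```

move_arm --targets "-1 0 0 0 0 0 0; -1 0 0 0 0 0 0; -1 0 0 0 0 0 0; -1 0 0 0 0 0 0; -1 0 0 0 0 0 0"

```text
clock: 20.2
eef_pos: [655.9, 260.6, 47.8]
tool_rot: [3.141, -0.002, 0.519]
force: [-1.1, 0.5, 6.4]
width: 42.4
gripper_force: 61.6
```

move_arm --targets "-1 0 0 -1 0 0 0; -1 0 0 -1 0 0 0; -1 0 0 -1 0 0 0; -1 0 0 0 0 0 0; -1 0 0 0 0 0 0"

```text
clock: 20.62
eef_pos: [655.7, 260.3, 77.5]
tool_rot: [3.141, -0.002, 0.519]
force: [0.3, -0.0, -1.6]
width: 42.1
gripper_force: 61.2
```

move_arm --targets "-1 0 0 -2 0 0 0; -1 0 0 -3 0 0 0; -1 0 0 -1.5 0 0 0; -1 -1 1.4 0 0 0 0; -1 -2.1 2.8 0 0 0 0"

```text
clock: 21.03
eef_pos: [648.9, 215.2, 142.5]
tool_rot: [-3.137, -0.006, 0.527]
force: [0.3, -0.4, -3.0]
width: 42.3
gripper_force: 61.4
```

move_arm --targets "-1 -2.1 2.8 0 0 0 0; -1 -2.1 2.8 0 0 0 0; -1 -2.1 2.8 0 0 0 0; -1 -2.1 2.9 0 0 0 0; -1 -2.1 2.9 0 0 0 0"

```text
clock: 21.45
eef_pos: [627.3, 31.2, 140.9]
tool_rot: [-3.141, 0.001, 0.519]
force: [0.7, -0.3, -1.5]
width: 42.1
gripper_force: 61.4
```

move_arm --targets "-1 -1 1.4 0 0 0 0; -1 0 0 0 0 0 -6.6; -1 0 0 0 0 0 -6.6; -1 0 0 0 0 0 -6.6; -1 0 0 0 0 0 -6.6"

```text
clock: 21.87
eef_pos: [626.0, 15.4, 140.9]
tool_rot: [-3.141, 0.001, 0.985]
force: [-0.1, 0.7, -2.4]
width: 42.2
gripper_force: 61.4
```

move_arm --targets "-1 0 0 0 0 0 -6.6; -1 0 0 0 0 0 -6.6; -1 0 0 0 0 0 -6.6; -1 0 0 0 0 0 -6.6; -1 0 0 0 0 0 -6.6"

```text
clock: 22.28
eef_pos: [626.0, 15.4, 140.8]
tool_rot: [-3.141, 0.0, 1.561]
force: [-0.6, 0.7, -1.3]
width: 42.3
gripper_force: 61.4
```

move_arm --targets "-1 0 0 0 0 0 -6.6; -1 0 0 0 0 0 -6.6; -1 0 0 0 0 0 -6.6; -1 0 0 0 0 0 -6.6; -1 0 0 0 0 0 0"

```text
clock: 22.7
eef_pos: [625.9, 15.2, 140.7]
tool_rot: [-3.141, -0.001, 2.019]
force: [0.8, 0.0, -1.7]
width: 42.0
gripper_force: 61.4
```

Run:
```python
from h import *
delta(627.5,15,80,115.8)
b=get("scene")
c=proj(b,[627,15,60])[0].astype(int);print(c)
cv2.imwrite("pics/p4.png",cv2.resize(b["color"][c[1]-100:c[1]+60,c[0]-80:c[0]+80,::-1],None,fx=3.5,fy=3.5,interpolation=cv2.INTER_CUBIC))
```

```text
turn -0.1 shift cm [-0.09  0.13  6.07] now [625.9  15.2 140.7] rot [-179.9   -0.   115.7] q1 q7 [ 0.23 -0.02] w 42.0 F [ 0.8  0.  -1.7] t 22.7
[355 237]
```

View pics/p4.png

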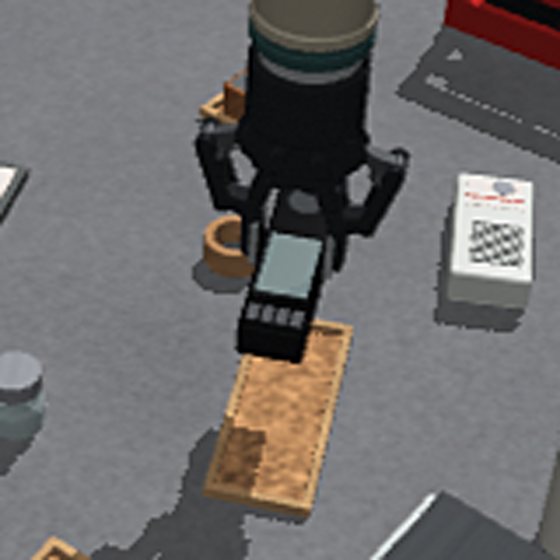

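Run:
```python
from h import *
b=get("scene"); L=np.radians(115.7); u=np.array([np.cos(L),np.sin(L)]); v=np.array([-u[1],u[0]])
for z in(124.9,150.9):
  for s in(-76,76):
    print(z,s,[((proj(b,np.r_[np.array([625.9,15.2])+s*u+t*v,z])[0]-[275,137])*3.5).round().tolist() for t in(-22,22)])
```

```text
124.9 -76 [[298.0, 369.0], [231.0, 356.0]]
124.9 76 [[338.0, 218.0], [277.0, 208.0]]
150.9 -76 [[301.0, 340.0], [233.0, 327.0]]
150.9 76 [[341.0, 190.0], [279.0, 180.0]]
```

move_arm --targets "-1 -0.2 0.1 3 0 0 0; -1 0 0 3 0 0 0; -1 0 0 2.5 0 0 0; -1 0 0 1.5 0 0 0; -1 0 0 0 0 0 0"

```text
clock: 23.22
eef_pos: [625.3, 13.8, 37.6]
tool_rot: [-3.135, -0.002, 2.014]
force: [-0.7, -0.5, -1.6]
width: 41.8
gripper_force: 61.4
```

move_arm --targets "-1 0 0 0 0 0 0; -1 0 0 0 0 0 0"

```text
clock: 23.38
eef_pos: [629.2, 14.7, 42.4]
tool_rot: [3.14, 0.001, 2.015]
force: [1.2, -0.1, -1.3]
width: 42.3
gripper_force: 61.4
```

Run:
```python
from h import *
delta(627.5,15,20,115.8)
b=get("scene");a=get("top")
cv2.imwrite("pics/p5.png",np.hstack([cv2.resize(b["color"][200:300,305:405,::-1],None,fx=4,fy=4,interpolation=cv2.INTER_CUBIC),cv2.resize(a["color"][115:215,285:385,::-1],None,fx=4,fy=4,interpolation=cv2.INTER_CUBIC)]))
s=read_state();zb=s["eef_pos"][2]-15.8; L=s["tool_rot"][2]; u=np.array([np.cos(L),np.sin(L)]); v=np.array([-u[1],u[0]])
for n,d,o in(("scene",b,(305,200)),("top",a,(285,115))):
  for z,c,hl,hw in((zb,s["eef_pos"][:2],76,22),(zb+26,s["eef_pos"][:2],76,22),(9,np.array([627.5,15]),91,37)):
    print(n,z,[((proj(d,np.r_[c+i*hl*u+j*hw*v,z])[0]-o)*4).round().tolist() for i in(-1,1) for j in(-1,1)])
```

```text
turn -0.3 shift cm [ 0.1  -0.14  2.24] now [629.2  14.7  42.4] rot [179.9   0.  115.5] q1 q7 [ 0.19 -0.09] w 42.3 F [ 1.2 -0.1 -1.3] t 23.3833
scene 27.159229563926612 [[214.0, 288.0], [141.0, 274.0], [258.0, 114.0], [191.0, 102.0]]
scene 53.159229563926615 [[216.0, 259.0], [143.0, 244.0], [261.0, 85.0], [194.0, 73.0]]
scene 9 [[229.0, 331.0], [107.0, 305.0], [280.0, 121.0], [170.0, 101.0]]
top 27.159229563926612 [[260.0, 120.0], [283.0, 165.0], [101.0, 197.0], [124.0, 243.0]]
top 53.159229563926615 [[263.0, 113.0], [286.0, 160.0], [101.0, 191.0], [124.0, 238.0]]
top 9 [[266.0, 104.0], [304.0, 180.0], [77.0, 194.0], [115.0, 271.0]]
```

View pics/p5.png

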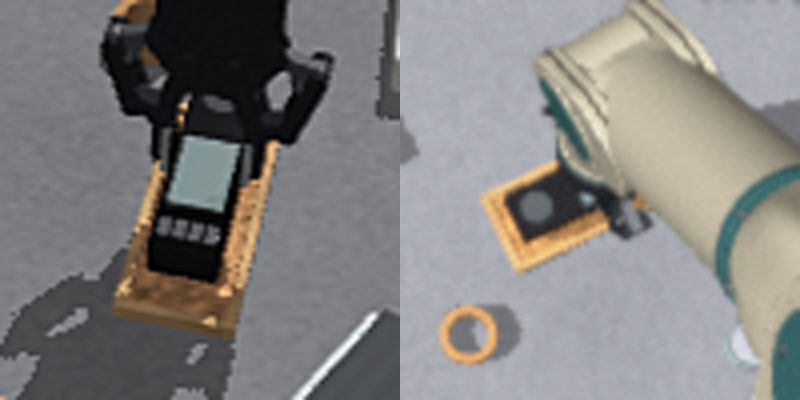

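move_arm --targets "-1 -0.2 -0.1 0.8 0 0 0; -1 0 0 0.5 0 0 0; -1 0 0 0.3 0 0 0; -1 0 0 0 0 0 0; -1 0 0 0 0 0 0"

```text
clock: 23.9
eef_pos: [627.9, 12.1, 25.0]
tool_rot: [-3.141, -0.0, 2.016]
force: [-0.3, -0.2, -1.4]
width: 42.2
gripper_force: 61.4
```

move_arm --targets "-1 0 0 0.3 0 0 0; -1 0 0 0 0 0 0; -1 0 0 0 0 0 0"

```text
clock: 24.15
eef_pos: [628.1, 12.1, 22.2]
tool_rot: [-3.141, -0.0, 2.017]
force: [0.0, 0.2, -1.4]
width: 41.9
gripper_force: 61.4
```

move_arm --targets "-1 0 0 0.2 0 0 0; -1 0 0 0 0 0 0; -1 0 0 0 0 0 0"

```text
clock: 24.4
eef_pos: [628.1, 12.1, 20.2]
tool_rot: [-3.141, -0.0, 2.016]
force: [0.3, 0.4, -2.7]
width: 41.8
gripper_force: 61.4
```

move_arm --targets "-1 0 0 0.1 0 0 0; -1 0 0 0 0 0 0; -1 0 0 0 0 0 0"

```text
clock: 24.65
eef_pos: [628.3, 12.1, 19.8]
tool_rot: [3.141, 0.0, 2.016]
force: [-1.3, 0.1, 3.3]
width: 42.1
gripper_force: 61.9
```

move_arm --targets "-1 0 0 0.1 0 0 0; -1 0 0 0 0 0 0; -1 0 0 0 0 0 0"

```text
clock: 24.9
eef_pos: [628.3, 12.1, 19.8]
tool_rot: [3.141, 0.001, 2.016]
force: [-3.6, -1.1, 10.4]
width: 42.0
gripper_force: 62.8
```

move_arm --targets "-1 0 0 -0.1 0 0 0; 0.2 0 0 0 0 0 0; 0.5 0 0 0 0 0 0; 1 0 0 0 0 0 0; 1 0 0 0 0 0 0"

```text
clock: 25.32
eef_pos: [628.2, 12.1, 19.1]
tool_rot: [-3.142, -0.0, 2.016]
force: [0.2, 0.2, 0.8]
width: 84.3
gripper_force: 0.0
```

move_arm --targets "1 0 0 -1 0 0 0; 1 0 0 -3 0 0 0; 1 0 0 -4 0 0 0; 1 0 0 -4 0 0 0; 1 0 0 -1 0 0 0"

```text
clock: 25.73
eef_pos: [631.8, 13.3, 156.3]
tool_rot: [3.132, 0.003, 2.017]
force: [0.3, 1.1, 1.5]
width: 85.4
gripper_force: 0.0
```

Run:
```python
from h import *
a=get("top");b=get("scene")
g=lambda d,u0,v0:cv2.resize(d["color"][v0:v0+72,u0:u0+100,::-1],None,fx=4,fy=4,interpolation=cv2.INTER_CUBIC)
cv2.imwrite("pics/p6.png",np.vstack([np.hstack([g(a,210,120),g(b,370,175)]),np.hstack([g(b,305,215),g(a,285,125)])]))
delta(653.7,257.9,100,122)
```

```text
turn -6.5 shift cm [19.58 14.98  5.32] now [630.4  12.5 153.2] rot [1.796e+02 1.000e-01 1.155e+02] q1 q7 [ 0.24 -0.01] w 85.7 F [ 0.1 -0.4 -0.2] t 25.8333
```

View pics/p6.png

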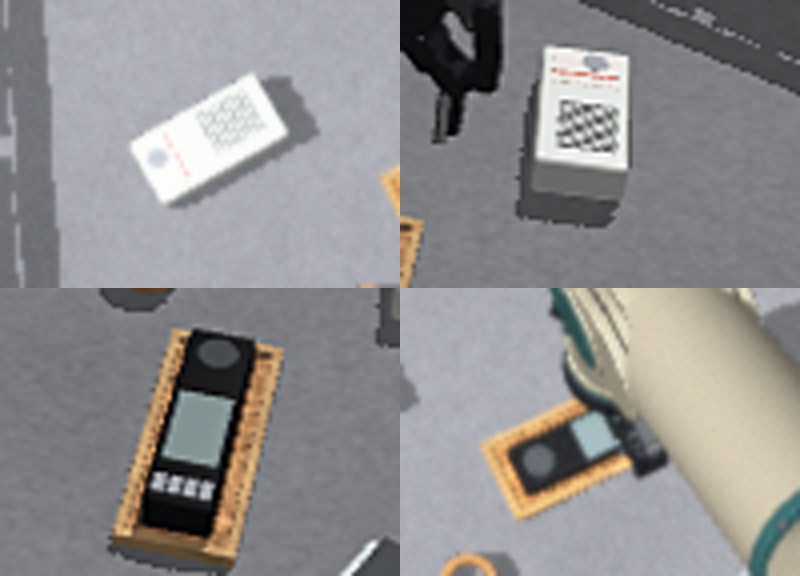

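The recorder lies in its tray and the radio is clear: top-crop corners (130,143), (254,71), (290,131), (168,206).

Run:
```python
from h import *
a=get("top");b=get("scene")
def q(d,c,z,n):
    P=ray(d,np.array(c)-.4,z)[:,:2]; e=np.roll(P,-1,0)-P; r=cv2.minAreaRect(P.astype(np.float32));print(n,P.mean(0).round(1),np.hypot(*e.T).round(1),(np.degrees(np.arctan2(e[:,1],e[:,0]))%180).round(1),np.round(r[0],1))
o=lambda c,u,v:np.array(c)/4+[u,v]
q(a,o([(130,143),(254,71),(290,131),(168,206)],210,120),32,"radio top")
q(b,o([(145,45),(230,50),(230,168),(135,160)],370,175),32,"radio scene")
q(b,o([(192,42),(258,52),(210,248),(144,232)],305,215),30,"rec scene bodge")
# white mask
for n,d,w in(("top",a,(235,290,130,175)),("scene",b,(398,432,183,220))):
    m=cv2.inRange(hsv(d),(0,0,190),(180,40,255)); W=np.zeros_like(m); W[w[2]:w[3],w[0]:w[1]]=255; m&=W
    k,l,st,ce=cv2.connectedComponentsWithStats(m); i=1+np.argmax(st[1:,4]); r=cv2.minAreaRect(ray(d,np.argwhere(l==i)[:,::-1],32)[:,:2].astype(np.float32)); print(n,[np.round(x,1) for x in r])
```

```text
radio top [651.8 255.6] [122.   60.3 121.5  63.2] [120.2  30.4 121.6  30.8] [651.7 255.4]
radio scene [651.9 262.3] [ 60.2 125.3  62.6 123.5] [ 35.6 120.3  33.6 119.1] [651.1 262.3]
rec scene bodge [633.5   7.4] [ 43.2 169.1  39.9 165.2] [ 28.3 116.   23.  117.1] [632.8   7. ]
top [array([652.2, 259.8]), array([ 64.5, 125.1]), np.float64(29.7)]
scene [array([651.3, 259.9]), array([ 58.7, 120.5]), np.float64(30.4)]
```

move_arm --targets "1 0 0 0 0 0 -4.7; 1 1.45 1 0 0 0 0; 1 2.9 2.1 0 0 0 0; 1 2.9 2.1 0 0 0 0; 1 2.9 2.1 0 0 0 0"

```text
clock: 26.35
eef_pos: [638.9, 136.8, 147.0]
tool_rot: [-3.138, -0.001, 2.097]
force: [0.3, 0.7, 0.7]
width: 85.3
gripper_force: 0.0
```

move_arm --targets "1 2.9 2.1 0 0 0 0; 1 2.9 2.1 0 0 0 0; 1 2.9 2.1 0 0 0 0; 1 1.35 0.9 2 0 0 0; 1 0 0 3 0 0 0"

```text
clock: 26.77
eef_pos: [651.0, 268.5, 99.9]
tool_rot: [3.136, -0.005, 2.106]
force: [1.1, 0.4, -0.8]
width: 85.1
gripper_force: 0.0
```

move_arm --targets "1 0 0 2 0 0 0; 1 0 0 0 0 0 0; 1 0 0 0 0 0 0; 1 0 0 0 0 0 0"

```text
clock: 27.1
eef_pos: [651.9, 259.5, 79.4]
tool_rot: [3.142, -0.0, 2.098]
force: [0.7, -0.2, 0.4]
width: 85.1
gripper_force: 0.0
```

Run:
```python
from h import *
delta(651.8,259.8,7,120.3)
```

```text
turn -0.1 shift cm [0.03 0.   7.24] now [651.9 259.5  79.4] rot [180.   -0.  120.2] q1 q7 [-0.16 -0.27] w 85.1 F [ 0.7 -0.2  0.4] t 27.1
```

move_arm --targets "1 0 0 2 0 0 0; 1 0 0 2 0 0 0; 1 0 0 2 0 0 0; 1 0 0 1 0 0 0; 1 0 0 0.2 0 0 0"

```text
clock: 27.52
eef_pos: [651.2, 258.9, 6.4]
tool_rot: [-3.14, 0.0, 2.098]
force: [-0.0, -0.1, 0.5]
width: 85.6
gripper_force: 0.0
```

move_arm --targets "1 0 0 0 0 0 0; 0.7 0 0 0 0 0 0; 0.4 0 0 0 0 0 0; -1 0 0 0 0 0 0; -1 0 0 0 0 0 0"

```text
clock: 27.93
eef_pos: [652.8, 260.2, 9.4]
tool_rot: [3.139, 0.0, 2.098]
force: [-0.2, -0.2, 5.8]
width: 60.6
gripper_force: 68.3
```

move_arm --targets "-1 0 0 0 0 0 0; -1 0 0 0 0 0 0; -1 0 0 0 0 0 0; -1 0 0 0 0 0 0; -1 0 0 0 0 0 0"

```text
clock: 28.35
eef_pos: [652.8, 260.2, 9.4]
tool_rot: [3.139, 0.0, 2.098]
force: [-0.0, -0.7, 5.9]
width: 60.9
gripper_force: 68.3
```

move_arm --targets "-1 0 0 -1 0 0 0; -1 0 0 -1 0 0 0; -1 0 0 -1 0 0 0; -1 0 0 0 0 0 0; -1 0 0 0 0 0 0"

```text
clock: 28.77
eef_pos: [652.4, 259.9, 38.5]
tool_rot: [3.14, 0.0, 2.098]
force: [0.1, -0.2, -2.6]
width: 60.6
gripper_force: 67.4
```

move_arm --targets "-1 0 0 -3 0 0 0; -1 0 0 -3 0 0 0; -1 0 0 -3 0 0 0; -1 -1.7 -1.05 0 0 0 0; -1 -3.35 -2.1 0 0 0 0"

```text
clock: 29.18
eef_pos: [649.9, 208.8, 130.2]
tool_rot: [3.133, -0.006, 2.107]
force: [0.0, 0.8, -2.7]
width: 60.7
gripper_force: 67.3
```

move_arm --targets "-1 -3.35 -2.1 0 0 0 0; -1 -3.35 -2.1 0 0 0 0; -1 -3.35 -2.1 0 0 0 0; -1 -3.35 -2.1 0 0 0 0; -1 -3.35 -2.1 0 0 0 0"

```text
clock: 29.6
eef_pos: [642.7, 0.5, 126.9]
tool_rot: [-3.141, -0.0, 2.099]
force: [0.6, 0.1, -3.0]
width: 60.5
gripper_force: 67.3
```

move_arm --targets "-1 -3.35 -2.1 0 0 0 0; -1 -3.35 -2.1 0 0 0 0; -1 -3.35 -2.1 0 0 0 0; -1 -3.35 -2.1 0 0 0 0; -1 -3.35 -2.1 0 0 0 0"

```text
clock: 30.02
eef_pos: [636.3, -197.1, 126.8]
tool_rot: [-3.141, -0.001, 2.099]
force: [1.1, 0.1, -3.9]
width: 61.1
gripper_force: 67.3
```

move_arm --targets "-1 -3.35 -2.1 0 0 0 0; -1 -1.6 -1 0 0 0 0; -1 0 0 0 0 0 6.4; -1 0 0 0 0 0 6.4; -1 0 0 0 0 0 6.4"

```text
clock: 30.43
eef_pos: [634.5, -254.1, 126.4]
tool_rot: [-3.141, -0.001, 1.756]
force: [-0.5, -0.5, -2.4]
width: 60.8
gripper_force: 67.3
```

move_arm --targets "-1 0 0 0 0 0 6.4; -1 0 0 0 0 0 0; -1 0 0 0 0 0 0; -1 0 0 0 0 0 0"

```text
clock: 30.77
eef_pos: [635.1, -253.2, 127.0]
tool_rot: [-3.141, -0.0, 1.655]
force: [0.2, -0.3, -1.6]
width: 60.8
gripper_force: 67.2
```

Run:
```python
from h import *
delta(636,-252.5,60,94.6)
```

```text
turn 0.2 shift cm [0.07 0.09 6.7 ] now [ 635.1 -253.2  127. ] rot [-180.    -0.    94.8] q1 q7 [0.58 0.1 ] w 60.8 F [ 0.2 -0.3 -1.6] t 30.7667
```

move_arm --targets "-1 0 0 3 0 0 0; -1 0 0 3 0 0 0; -1 0.05 0.1 2 0 0 0; -1 0 0 1 0 0 0; -1 0 0 0.5 0 0 0"

```text
clock: 31.18
eef_pos: [635.1, -252.4, 30.3]
tool_rot: [-3.139, -0.002, 1.653]
force: [-0.1, -0.3, -2.6]
width: 60.5
gripper_force: 67.2
```

move_arm --targets "-1 0 0 0 0 0 0; -1 0 0 0.5 0 0 0; -1 0 0 0 0 0 0; -1 0 0 0 0 0 0"

```text
clock: 31.52
eef_pos: [636.9, -253.1, 28.3]
tool_rot: [3.14, 0.001, 1.652]
force: [-0.2, 0.3, -3.0]
width: 60.5
gripper_force: 67.3
```

Run:
```python
from h import *
delta(636,-252.5,13.4,94.6)
b=get("scene");s=read_state()
cv2.imwrite("pics/p7.png",cv2.resize(b["color"][260:370,225:345,::-1],None,fx=5,fy=5,interpolation=cv2.INTER_CUBIC))
zb=s["eef_pos"][2]-9.4; L=s["tool_rot"][2]; u=np.array([np.cos(L),np.sin(L)]); v=np.array([-u[1],u[0]])
for z,c,hl,hw in((zb,s["eef_pos"][:2],62,31),(zb+32,s["eef_pos"][:2],62,31),(9,np.array([636,-252.5]),77,46)):
    print(z,[((proj(b,np.r_[c+i*hl*u+j*hw*v,z])[0]-(225,260))*5).round().tolist() for i in(-1,1) for j in(-1,1)])
```

```text
turn 0.0 shift cm [ 0.07 -0.09  1.49] now [ 636.9 -253.1   28.3] rot [179.9   0.   94.6] q1 q7 [0.55 0.05] w 60.5 F [-0.2  0.3 -3. ] t 31.5167
19.002487725242887 [[261.0, 442.0], [147.0, 366.0], [437.0, 241.0], [327.0, 175.0]]
51.00248772524289 [[258.0, 398.0], [141.0, 321.0], [438.0, 196.0], [325.0, 129.0]]
9 [[267.0, 499.0], [98.0, 384.0], [483.0, 246.0], [321.0, 150.0]]
```

View pics/p7.png

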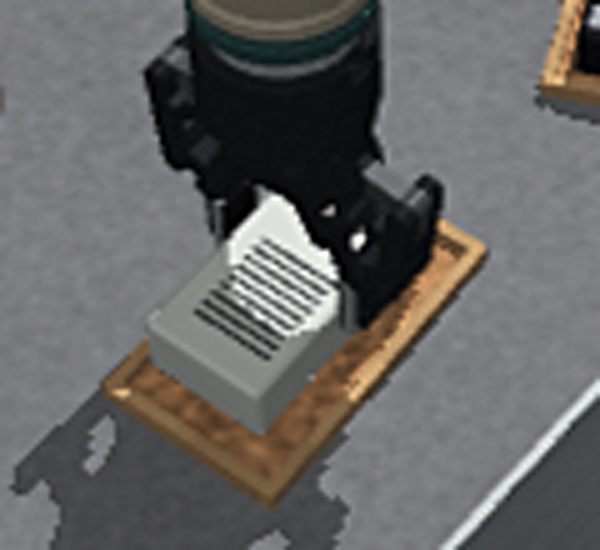

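The radio hangs level over its tray, near bottom corner at crop (264,432) against the tray corner (272,502). It's a few mm off centre at most, so I'm setting it down.

move_arm --targets "-1 -0.15 0.05 0.7 0 0 0; -1 0 0 0.4 0 0 0; -1 0 0 0 0 0 0; -1 0 0 0 0 0 0"

```text
clock: 31.9
eef_pos: [636.4, -254.2, 15.8]
tool_rot: [-3.141, -0.0, 1.652]
force: [0.2, 0.5, -2.0]
width: 60.7
gripper_force: 67.3
```

move_arm --targets "-1 0 0 0.2 0 0 0; -1 0 0 0 0 0 0; -1 0 0 0 0 0 0"

```text
clock: 32.15
eef_pos: [636.9, -254.2, 14.3]
tool_rot: [-3.142, -0.0, 1.652]
force: [0.7, 0.1, -1.8]
width: 60.5
gripper_force: 67.3
```

move_arm --targets "-1 0 0 0.1 0 0 0; -1 0 0 0 0 0 0; -1 0 0 0 0 0 0"

```text
clock: 32.4
eef_pos: [637.1, -254.3, 13.5]
tool_rot: [3.141, 0.0, 1.652]
force: [0.5, -0.8, -1.8]
width: 60.4
gripper_force: 67.3
```

move_arm --targets "-1 0 0 0.1 0 0 0; -1 0 0 0 0 0 0; -1 0 0 0 0 0 0"

```text
clock: 32.65
eef_pos: [637.2, -254.3, 13.4]
tool_rot: [3.141, 0.0, 1.652]
force: [-1.5, 0.2, 5.4]
width: 60.8
gripper_force: 68.3
```

move_arm --targets "-1 0 0 0.1 0 0 0; -1 0 0 0 0 0 0; -1 0 0 0 0 0 0"

```text
clock: 32.9
eef_pos: [637.1, -254.3, 13.4]
tool_rot: [3.141, 0.001, 1.652]
force: [-4.4, 0.6, 11.6]
width: 60.8
gripper_force: 68.9
```

move_arm --targets "-1 0 0 -0.1 0 0 0; 0.5 0 0 0 0 0 0; 1 0 0 0 0 0 0; 1 0 0 0 0 0 0; 1 0 0 0 0 0 0"

```text
clock: 33.32
eef_pos: [637.0, -254.3, 12.1]
tool_rot: [3.141, -0.0, 1.652]
force: [-0.4, 0.1, 0.7]
width: 85.4
gripper_force: 0.0
```

move_arm --targets "1 0 0 -1 0 0 0; 1 0 0 -3 0 0 0; 1 0 0 -4 0 0 0; 1 0 0 -4 0 0 0; 1 0 0 -4 0 0 0"

```text
clock: 33.73
eef_pos: [636.7, -254.1, 174.5]
tool_rot: [3.142, -0.0, 1.652]
force: [1.0, -0.3, -0.7]
width: 85.7
gripper_force: 0.0
```

move_arm --targets "1 -3.5 -2 0 0 0 0; 1 -3.5 -2 0 0 0 0; 1 -3.5 -2 0 0 0 0; 1 -3.5 -2 0 0 0 0; 1 -3.5 -2 0 0 0 0"

```text
clock: 34.15
eef_pos: [550.4, -438.5, 173.4]
tool_rot: [3.141, 0.001, 1.652]
force: [0.6, -0.4, -0.3]
width: 85.6
gripper_force: 0.0
```

move_arm --targets "1 -3.5 -2 0 0 0 0; 1 -3.5 -2 0 0 0 0; 1 0 0 0 0 0 0; 1 0 0 0 0 0 0; 1 0 0 0 0 0 0"

```text
clock: 34.57
eef_pos: [517.3, -509.4, 172.7]
tool_rot: [3.141, -0.001, 1.651]
force: [0.5, 0.1, 0.2]
width: 85.2
gripper_force: 0.0
```

Run:
```python
from h import *
a=get("top");b=get("scene");s=read_state();print(s["eef_pos"],s["force"],s["clock"])
f=lambda d,u,v:cv2.resize(d["color"][v-35:v+35,u-45:u+45,::-1],(270,210),interpolation=cv2.INTER_CUBIC)
T=[(415.5,-286,25),(412.6,296,25),(627.5,15,25),(636,-252.5,25)]
cv2.imwrite("pics/fin.png",np.hstack([np.vstack([np.hstack([f(d,*proj(d,T[i])[0].astype(int)) for d in(b,a)]) for i in j]) for j in((0,1),(2,3))])[:, :1080]) if 0 else cv2.imwrite("pics/fin.png",np.vstack([np.hstack([f(d,*proj(d,t)[0].astype(int)) for t in T])[:,:] for d in(b,a)])[:, :][:, ::1] if 0 else cv2.resize(np.vstack([np.hstack([f(d,*proj(d,t)[0].astype(int)) for t in T]) for d in(b,a)]),(800,312)))
```

```text
[ 518.60134895 -507.84793151  172.82163389] [ 0.58796037 -0.11180772  0.79554993] 34.6667
```

View pics/fin.png

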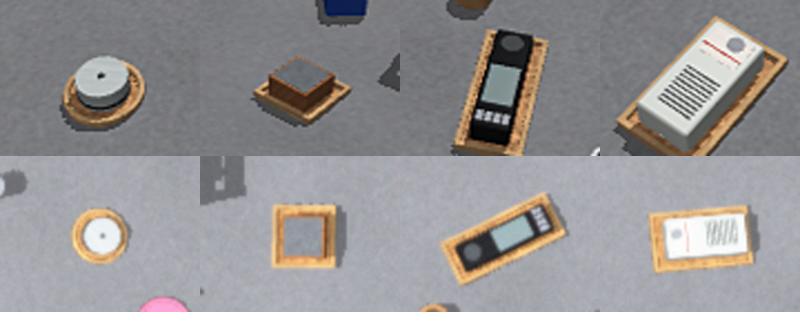

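All four pieces lie flat inside their own lips in both views, which keeps each centre within 13 mm of its tray's. Nothing touches the arm, so I'm handing in.

```bash
python3 -c "
from cell import order
print(order.finish_job())"
```

```text
the job is handed in; nothing more can be done
None
```

The record weight, loudspeaker, tape recorder and radio were each set down flat in their own trays in that order, with none dropped and the jar and tape roll not approached; the job was handed in at about 35 s, and the system did not report a verdict.

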